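# Widen the jar bay of the adjustable rack by one hole and stand the spice jar in it

### The arm

A 7-joint arm with a two-finger parallel gripper is mounted at the origin on a cart in front of the work surface, level with it; the furniture and walls round the work are solid. World frame = base frame: x ahead of the robot, y to its left, z up, the work surface at z = 0. Lengths are in m, angles in rad, forces in N, time in s.
With the tool pointing down it reaches from about 0.425 to 0.875 m from the base axis. Payload 4.7 kg.
Tool frame: the origin (TCP) lies where the fingers leave the gripper's body, on its centre line; the fingertips stand 70 mm ahead of it and the grasp point (between the pads) lies 51 mm ahead of it; z points along the fingers, y is the line along which they close (so a half turn about z gives the same grasp; the last joint's range is limited). The gripper opens to 87 mm and grips with 3 to 60 N. Pads are 19 mm wide; open, the fingers measure 117 mm over their backs; the gripper's body (75 mm by 190 mm) begins 51 mm behind the grasp point.
Start: joints at [-1.312, 0.321, -0.07, 1.45, 0.023, 1.371, -0.057], TCP at [0.158, 0.631, 0.292] pointing down, gripper open.
Joint ranges: [-2.86, 2.86], [-0.3, 2.09], [-1.38, 1.24], [0.06, 2.45], [-1.56, 4.7], [0.09, 2.05], [-2.69, 2.69]. Speed limits (rad/s): [2.57, 2.57, 3.14, 3.14, 3.14, 3.14, 3.14].

### API

Orientations are given as a rotation vector (axis times angle).
In Python, from bench import ctrl gives the robot as it stands.
- The arm moves only by the tool play_rows, never from a script. Its argument "increments" is a list that holds one entry, the list of rows, each a list of 7 numbers: the shift along the tool's x, y, z as a fraction of full scale, then the turn, a rotation vector about the tool's x, y, z as a fraction of full scale, then the gripper command: -1 is shut, 1 is fully open, values between are in proportion. A call has 1 to 8 rows; each row is the pose to reach, as a shift and turn from the pose commanded when the call began, along the tool's axes at that moment; what a row does not reach only later rows make up. Full scale, the value 1, is 0.1 m for a shift and 90 degrees for a turn. A row lasts 1/10 s, in which the tool goes at most 50 mm and 8.59 degrees, less where a joint would pass 70% of its speed; a pose out of reach is approached as far as the arm can. A call with a number of a shift or a turn outside -1 to 1 is refused whole. A call with a gripper value outside its range is refused whole. The fingers move at their own pace and stop on an object; "squeeze" is the grip in N (left out, the last holds). Time passes only in rows, so rows that repeat a pose let the fingers close. It gives the time, the measured TCP pose, the force, the opening and the grip force at its end, in the units of the state.
- ctrl.get_state(): the state, without advancing time (a new reading comes with each control period).
- ctrl.get_image(name): name is "side" or "top"; returns the picture (384x512x3 uint8, red, green, blue); there is no depth.
- ctrl.get_calibration(name): a dict with "vertical_fov" (degrees; the focal length in pixels is half the picture's height over the tangent of half this angle, whatever the lens; pixels are square), "cx", "cy" (the principal point, pixels), "R" (3x3) and "t" (3): a world point X has camera coordinates R X + t. Camera axes: x right, y down, z forward; pixel columns grow to the right and rows downward; lengths in m; the calibration is good to about 2 mm. A picture is of the moment at which its call begins. get_calibration takes no time and is no camera call.
- ctrl.close_job(): hands the job in; it is judged then, once.
The state is a dict: "time": time; "joint_positions": joint angles; "qd": joint speeds; "joint_torque": joint torques, N m; "position": TCP position; "tool_rot": TCP orientation; "ft_force": force on the tool from outside, world axes, zero at the start; "torque": the same for the moment, N m; "grip_width": opening from 0.0 (shut) to 1.0 (fully open); "grip_force": force on a finger pad.
Only numpy, scipy, OpenCV 4.12 (cv2) and the standard library are available. Lean on these libraries where they do the work, as an engineer would, in place of code of your own. Each camera call takes 0.05 s, during which the arm holds its last target. There are 200 camera calls.

### The job

The jar bay of the adjustable rack is set too narrow. Squeeze in the red spring button and slide the aluminium sleeve with its orange cheek away from the fixed black cheek until the button snaps fully out through the next hole, without ramming the button against the edge of a hole. Then gently stand the green-capped spice jar upright in the widened bay, and leave the salt jar and the steel shaker alone.

Things in the scene. Friction and masses are not known exactly. Their poses are not given: they have to be found in the camera images.
- rack: adjustable jar rack bolted down: steel base plate 145x350 mm, 6 thick, 14 mm lip on its front edge (x=-0.107). Origin on the table under the line of its square tube (tube along rack y, centre line x=0, z=0.060); x to its back, away from the bay's open front, y to the end with the fixed black cheek. 24 mm dark inner tube between black posts at y=-0.187 and 0.117, tops z=0.080
- sleeve_mid (a point): centre of the aluminium sleeve that slides on the inner tube: 30 mm square, 161 mm long, wall 2 mm; front face at rack x=-0.015, z 0.045 to 0.075; axes as the rack's. The orange cheek is its +y end. 13.5 mm hole in its front wall on the button; the next such hole is in a thin steel keeper plate (70x28 mm) screwed over a slot further along that wall
- sleeve (a joint): slide of the sleeve (m): 0 at the start, first hole on the button, 0.7 mm play; grows along rack -y as the bay widens. Friction 3.5 N. The keeper plate was set by hand: the next hole reaches the button after 42 to 72 mm, different each time (slide until it is felt); there the button stops the sleeve hard, both ways
- button (a joint): travel of the red spring button (m): 0 fully out, grows as it is pressed in along rack +x; about 6 mm is flush with the sleeve, 8 mm tucked under its wall, 10 mm the stop. Spring 2.7 N at the start, 5 N tucked in
- button_nose (a point): tip of the red button, a 12 mm round-nosed pin in the fixed inner tube (rack y=-0.050, z=0.060), 6 mm proud of the sleeve's front. Out, it locks the sleeve; pressed flush (e.g. sleeve pinched front to back over it), the sleeve rides over its nose at a pull of 5 to 18 N, then it springs out by itself at the next hole. Over 15 N against a hole edge is ramming
- orange_cheek (a point): middle of the bay-side face of the orange cheek (moves with the sleeve): a 5 mm plate, rack x -0.095 to 0.015, z 0.010 to 0.052, with a 40 mm square collar round the tube up to z=0.080
- black_cheek (a point): middle of the bay-side face (rack y=0.104) of the fixed black cheek, same shape as the orange one. The bay is the space between the cheeks, in front of the tube: 28 mm wide at the start, 70 to 100 mm after widening
- bay_floor (a point): good spot for the jar in the widened bay (32 mm from the black cheek), on the upper face of the rack's base plate (rack x=-0.058, y=0.072, z=0.006); axes as the rack's
- spice_mid (a point): centre, half-way up, of the round spice jar with a green cap and a green label, 46 mm across, 106 mm tall, about 0.11 kg, standing on the table; z up its axis
- salt_mid (a point): centre, half-way up, of the clear salt jar with a tan lid, 72 mm across, 78 mm tall; leave it alone
- shaker_mid (a point): on the axis, half-way up, of the steel shaker, 69 mm across, 105 mm tall, its handle reaching 48 mm along its +y; leave it alone
Not all that is in view belongs to the job. What is shaped like the part that bears spice_mid but purple is not meant.

How it is judged:
By the outcome, as a careful person would: the job done as asked, in the order asked, and still so for the second after the job is handed in, with the robot touching nothing.
It also fails if it takes over 58 s, if anything falls off the work surface, if the arm or the gripper's body presses on something with over 40 N, if the wrist force passes 120 N, or if a joint passes its speed limit or range.

## Working session

There is one attempt and no reset: what is moved stays moved. The work goes in short steps, Python scripts to look and compute and a tool call to move; the robot and the scene stay as the last step left them, time stands still between calls to the robot, and variables do not carry over. Pictures are saved under pics/ and viewed, at most 12 in all, crops included, and the job is handed in when it is done.

Besides the shell and the picture viewer there is one more tool, called by a JSON object that holds its "api" and its "payload". play_rows: Moves the arm, as the interface text tells. Shift numbers are shares of 0.1 m and turn numbers shares of 90 degrees, none past 1 either way. Its arguments: {"type":"object","properties":{"increments":{"type":"array"},"squeeze":{"type":"number"}},"required":["increments"]}

```bash
mkdir -p pics; ls; python3 - <<'E'
from bench import ctrl
import cv2,json
for n in("side","top"):
    cv2.imwrite(f"pics/{n}0.png",ctrl.get_image(n)[:,:,::-1]); c=ctrl.get_calibration(n); print(n,c)
s=ctrl.get_state();print(s)
E
```

```text
pics
side {'vertical_fov': 56.43014317592737, 'cx': 252.82297823171837, 'cy': 193.37871210074465, 'R': array([[ 0.99944824,  0.02993455, -0.01439205],
       [ 0.00176765, -0.48062813, -0.87692273],
       [-0.03316751,  0.87641344, -0.48041585]]), 't': array([-0.47133726,  0.01697782,  0.99214791])}
top {'vertical_fov': 42.70567810976705, 'cx': 252.3964178377776, 'cy': 191.52058884893478, 'R': array([[-0.01655428, -0.99980306, -0.01094547],
       [-0.98492726,  0.01819107, -0.1720098 ],
       [ 0.17217503,  0.00793299, -0.98503443]]), 't': array([-0.07569303,  0.46094581,  1.27463607])}
{'time': 0.1, 'joint_positions': array([-1.31193123,  0.32174438, -0.07008568,  1.45157802,  0.02263867,
        1.37080491, -0.05691655]), 'qd': array([ 0.00062771, -0.00122126, -0.00052541, -0.00340325, -0.00083153,
       -0.000273  ,  0.00033848]), 'joint_torque': array([-2.63678303e-04, -4.92569304e+01, -4.05877708e-01, -3.13398027e+01,
       -6.40878850e-02,  3.95420857e-02,  6.94292180e-05]), 'position': array([0.15747112, 0.63023737, 0.29126117]), 'tool_rot': array([-3.83475084e-01, -3.11801755e+00,  2.74292290e-03]), 'ft_force': array([-0.39036272, -0.71144536,  0.08717668]), 'torque': array([-0.00329281,  0.06142505,  0.01626911]), 'grip_force': 0.0, 'grip_width': 1.0008195623366973}
```

View pics/side0.png

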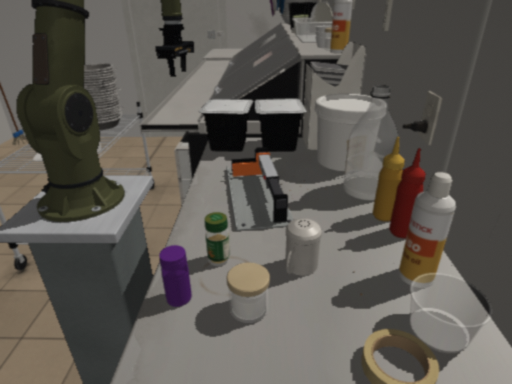

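View pics/top0.png

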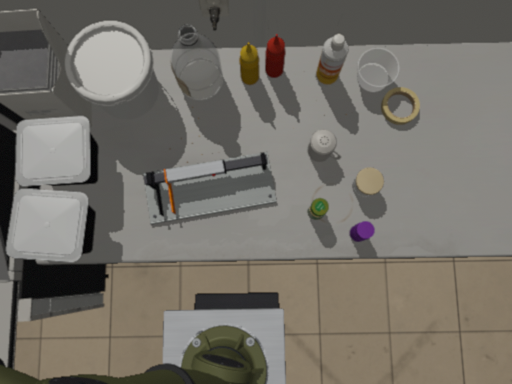

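```bash
python3 - <<'E'
import cv2,numpy as np
t=cv2.imread("pics/top0.png")[140:230,135:285]; s=cv2.imread("pics/side0.png")[140:230,215:305]
t=cv2.resize(t,None,fx=5.3,fy=5.3,interpolation=cv2.INTER_CUBIC); s=cv2.resize(s,None,fx=6.6,fy=6.6,interpolation=cv2.INTER_CUBIC)
cv2.imwrite("pics/tc.png",t);cv2.imwrite("pics/sc.png",s)
E
```

```text
(no output)
```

View pics/tc.png

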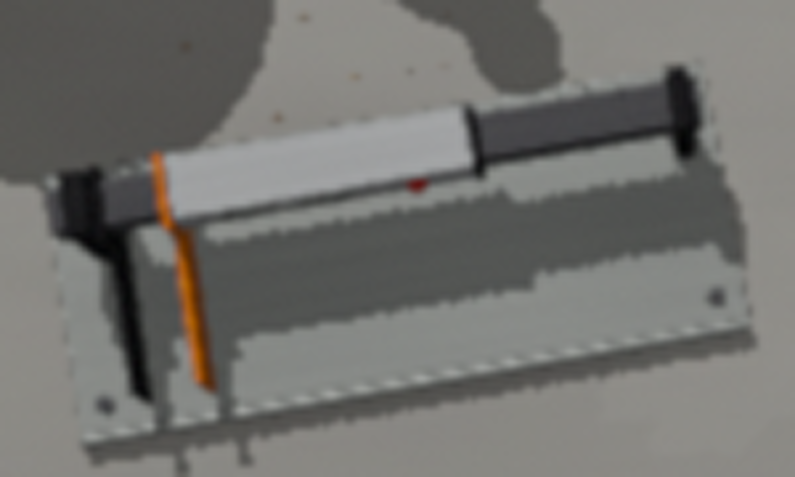

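View pics/sc.png

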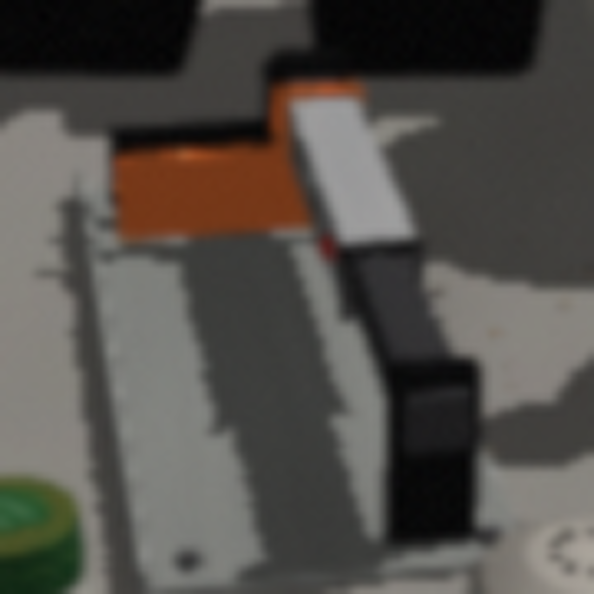

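The top crop shows the fixed black cheek on the left, the orange cheek beside it and the red button at about crop (417,186). The rack is yawed about 10°. The side view confirms this layout, with the green-capped jar at (217,238). A faint arc near the jar needs a closer look.

```bash
cat > h.py <<'E'
import numpy as np,cv2
from bench import ctrl
def ray(n,p):
    c=ctrl.get_calibration(n); f=192/np.tan(np.radians(c["vertical_fov"]/2)); R=np.array(c["R"])
    return -R.T@c["t"], R.T@np.array([(p[0]-c["cx"])/f,(p[1]-c["cy"])/f,1])
def onz(n,p,z):
    o,d=ray(n,p); return (o+d*(z-o[2])/d[2])
def proj(n,X):
    c=ctrl.get_calibration(n); f=192/np.tan(np.radians(c["vertical_fov"]/2)); q=np.array(c["R"])@X+c["t"]
    return np.array([c["cx"]+f*q[0]/q[2],c["cy"]+f*q[1]/q[2]])
E
python3 - <<'E'
from h import *
np.set_printoptions(precision=4,suppress=True)
P=[((85,440),(-.107,.140,.014)),((748,326),(-.107,-.21,.014)),((210,388),(-.095,.0735,.052)),((148,400),(-.095,.104,.052)),((417,186),(-.020,-.05,.060)),((478,170),(-.015,-.085,.075)),((470,108),(.015,-.085,.075))]
W=np.array([onz("top",np.array(p)/5.3+[135-.4,140-.4],m[2])[:2] for p,m in P]);M=np.array([m[:2] for p,m in P])
mc=M.mean(0);wc=W.mean(0);A,B=M-mc,W-wc
th=np.arctan2((A[:,0]*B[:,1]-A[:,1]*B[:,0]).sum(),(A*B).sum());R=np.array([[np.cos(th),-np.sin(th)],[np.sin(th),np.cos(th)]])
t=wc-R@mc;print("rack",t,np.degrees(th));print((W-(M@R.T+t))*1e3)
for nm,m in dict(button=(-.021,-.05,.06),bayfloor=(-.058,.072,.006),cheekO=(-.095,.076,.052)).items():
    X=np.r_[R@m[:2]+t,m[2]];print(nm,X,proj("top",X),proj("side",X))
top=cv2.imread("pics/top0.png");side=cv2.imread("pics/side0.png")
def mask(im,lo,hi,box):
    h=cv2.inRange(cv2.cvtColor(im,cv2.COLOR_BGR2HSV),lo,hi);m=np.zeros_like(h);x0,y0,x1,y1=box;m[y0:y1,x0:x1]=h[y0:y1,x0:x1];return m
for n,im,box in(("top",top,(295,185,345,230)),("side",side,(195,205,240,270))):
    m=mask(im,(45,90,30),(85,255,255),box);n_,l,st,ce=cv2.connectedComponentsWithStats(m)
    for i in range(1,n_):
        if st[i,4]>15:print(n,st[i],ce[i])
r=mask(side,(0,150,60),(6,255,255),(255,165,275,190));print("red side",np.argwhere(r)[:, ::-1].mean(0) if r.any() else None)
a=cv2.resize(top[120:260,270:410],None,fx=4,fy=4,interpolation=cv2.INTER_CUBIC);b=cv2.resize(side[200:320,150:340],None,fx=2,fy=4.6667,interpolation=cv2.INTER_CUBIC)
b=cv2.resize(side[190:330,180:230],None,fx=4,fy=4,interpolation=cv2.INTER_CUBIC)
cv2.imwrite("pics/jar.png",np.hstack([a,b]))
E
```

```text
rack [0.5104 0.0716] 9.36127615032975
[[ 1.637   0.7602]
 [-2.6203  6.4833]
 [-0.4888 -5.6269]
 [-0.982  -4.9293]
 [ 4.351   0.0402]
 [-1.9361  2.1957]
 [ 0.0393  1.0768]]
button [0.4978 0.0189 0.06  ] [213.3615 176.665 ] [262.4539 177.1016]
bayfloor [0.4415 0.1332 0.006 ] [173.4817 201.5581] [244.2342 176.4835]
cheekO [0.4043 0.1311 0.052 ] [171.1558 212.8314] [231.3739 162.9288]
top [315 201  10  10  78] [319.3846 205.7179]
side [210 214  13   7  76] [215.8947 216.9079]
side [206 220  21  12 153] [216.4052 226.3268]
side [208 240  16  21 206] [216.2184 249.9126]
red side [264. 177.]
```

View pics/jar.png

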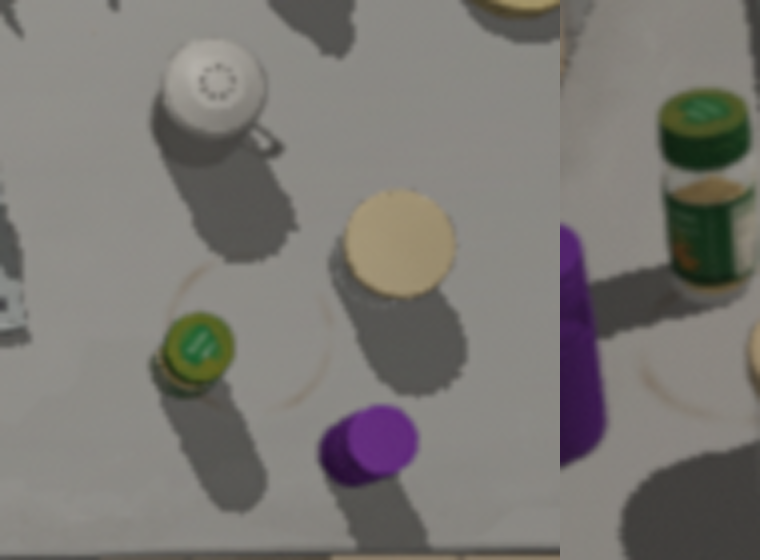

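Crop of the jar area: the faint arc is only a stain ring on the table. The green cap is centred near top-view pixel (319.7,206.7).

```bash
cat >> h.py <<'E'
from scipy.spatial.transform import Rotation as Ro
def Rd(a):
    a=np.radians(a);y=np.array([np.cos(a),np.sin(a),0]);z=np.array([0,0,-1.]);return np.c_[np.cross(y,z),y,z]
def plan(wps,p=None,R=None):
    "wps: (x,y,z,yaw of tool y, deg); prints shift/turn fractions per call"
    s=ctrl.get_state()
    p=np.array(s["position"]) if p is None else p; R=Ro.from_rotvec(s["tool_rot"]).as_matrix() if R is None else R
    for w in wps:
        q=np.array(w[:3]);Q=Rd(w[3]);print(np.round(R.T@(q-p)/.1,3),np.round(Ro.from_matrix(R.T@Q).as_rotvec()/(np.pi/2),3));p,R=q,Q
E
python3 - <<'E'
from h import *
np.set_printoptions(precision=4,suppress=True)
print("cap",onz("top",(319.75,206.75),.106), proj("side",onz("top",(319.75,206.75),.106)))
print("topmask",onz("top",(319.38,205.7),.106))
a=np.array([.158,.631,.292,76]);b=np.array([.52,.0225,.21,9.4])
plan([a+(b-a)*k/6*np.array([1,1,1,1]) for k in range(1,7)],a[:3],Rd(76.0))
E
```

```text
cap [ 0.4058 -0.2534  0.106 ] [214.8677 216.9802]
topmask [ 0.4085 -0.2526  0.106 ]
[-0.831 -0.838  0.137] [0.    0.    0.123]
[-0.977 -0.662  0.137] [0.    0.    0.123]
[-1.086 -0.462  0.137] [0.    0.    0.123]
[-1.154 -0.244  0.137] [0.    0.    0.123]
[-1.18  -0.018  0.137] [0.    0.    0.123]
[-1.161  0.21   0.137] [0.    0.    0.123]
```

{"api": "play_rows", "payload": {"increments": [[[-0.35,-0.35,0,0,0,0,1],[-0.7,-0.7,0,0,0,0,1],[-1,-1,0,0,0,0,1]]]}}

```text
time: 0.4
position: [0.2316, 0.5071, 0.2915]
tool_rot: [0.384, 3.118, -0.003]
ft_force: [0.5, -0.3, -0.3]
grip_width: 1.003
grip_force: 0.0
```

{"api": "play_rows", "payload": {"increments": [[[-0.35,-0.35,0,0,0,0,1],[-0.7,-0.7,0,0,0,0,1],[-1,-1,0,0,0,0,1]]]}}

```text
time: 0.7
position: [0.3043, 0.3854, 0.2919]
tool_rot: [0.386, 3.118, -0.001]
ft_force: [1.1, 1.1, 0.2]
grip_width: 0.997
grip_force: 0.0
```

{"api": "play_rows", "payload": {"increments": [[[-0.35,-0.35,0,0,0,0,1],[-0.7,-0.7,0,0,0,0,1],[-1,-1,0,0,0,0,1]]]}}

```text
time: 1.0
position: [0.3768, 0.2641, 0.2921]
tool_rot: [0.386, 3.118, -0.0]
ft_force: [0.5, 0.4, -0.4]
grip_width: 0.998
grip_force: 0.0
```

{"api": "play_rows", "payload": {"increments": [[[-0.35,-0.35,0,0,0,0,1],[-0.7,-0.7,0,0,0,0,1],[-1,-1,0,0,0,0,1]]]}}

```text
time: 1.3
position: [0.4494, 0.1429, 0.2922]
tool_rot: [0.386, 3.118, 0.0]
ft_force: [1.2, 1.0, 0.9]
grip_width: 1.002
grip_force: 0.0
```

{"api": "play_rows", "payload": {"increments": [[[-0.2,-0.2,0.1,0,0,0.09,1],[-0.4,-0.4,0.2,0,0,0.18,1],[-0.6,-0.6,0.3,0,0,0.27,1],[-0.8,-0.8,0.4,0,0,0.36,1],[-1,-1,0.5,0,0,0.45,1],[-1,-1,0.6,0,0,0.54,1],[-1,-1,0.7,0,0,0.64,1],[-1,-1,0.8,0,0,0.735,1]]]}}

```text
time: 2.1
position: [0.5213, 0.024, 0.2114]
tool_rot: [-2.023, -2.403, 0.001]
ft_force: [0.0, 1.0, -0.8]
grip_width: 0.998
grip_force: 0.0
```

```bash
python3 - <<'E'
from h import *
plan([(.52,.0225,.21,9.4),(.52,.0225,.111,9.4)]);s=ctrl.get_state();print(s['time'],s['position'])
t=ctrl.get_image("top")[:,:,::-1];s=ctrl.get_image("side")[:,:,::-1]
cv2.imwrite("pics/m1.png",np.hstack([cv2.resize(t[140:230,130:290],(480,270)),cv2.resize(s[130:220,210:310],(300,270))]))
E
```

```text
[-0.013 -0.015  0.014] [-0.001  0.     0.004]
[0.   0.   0.99] [0. 0. 0.]
2.1 [0.52125175 0.02402482 0.2114273 ]
```

{"api": "play_rows", "payload": {"increments": [[[-0.013,-0.015,0.3,0,0,0.004,1],[-0.013,-0.015,0.6,0,0,0.004,1],[-0.013,-0.015,0.85,0,0,0.004,0.5],[-0.013,-0.015,1,0,0,0.004,0.2],[-0.013,-0.015,1,0,0,0.004,0.1],[-0.013,-0.015,1,0,0,0.004,0.1]]], "squeeze": 15}}

```text
time: 2.8
position: [0.5208, 0.0229, 0.113]
tool_rot: [2.021, 2.404, 0.001]
ft_force: [-0.9, -0.3, 0.4]
grip_width: 0.721
grip_force: 0.0
```

```bash
python3 - <<'E'
from h import *
plan([(.52,.0225,.111,9.4)])
t=ctrl.get_image("top")[:,:,::-1];s=ctrl.get_image("side")[:,:,::-1]
cv2.imwrite("pics/m2.png",np.hstack([cv2.resize(t[140:230,130:290],(480,270)),cv2.resize(s[130:220,210:310],(300,270))]))
E
```

```text
[-0.002 -0.009  0.02 ] [0.001 0.    0.006]
```

View pics/m2.png

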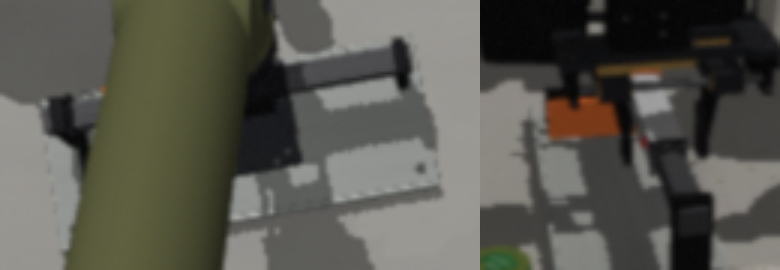

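The side crop shows the two fingers straddling the sleeve, with the red button at about (645,140) just inside the front finger. Next I close gently.

{"api": "play_rows", "payload": {"increments": [[[0,0,0.01,0,0,0.004,0],[0,0,0.015,0,0,0.004,-0.1],[0,0,0.015,0,0,0.004,-0.2],[0,0,0.015,0,0,0.004,-1],[0,0,0.015,0,0,0.004,-1],[0,0,0.015,0,0,0.004,-1],[0,0,0.015,0,0,0.004,-1],[0,0,0.015,0,0,0.004,-1]]], "squeeze": 15}}

```text
time: 3.7
position: [0.5196, 0.0227, 0.1107]
tool_rot: [-2.03, -2.396, 0.002]
ft_force: [-4.3, -0.3, 4.8]
grip_width: 0.345
grip_force: 15.0
```

{"api": "play_rows", "payload": {"increments": [[[0,0,0,0,0,0,-1],[0,0,0,0,0,0,-1],[0,0,0,0,0,0,-1]]]}}

```text
time: 4.0
position: [0.5196, 0.0227, 0.1107]
tool_rot: [-2.03, -2.396, 0.002]
ft_force: [-4.8, -0.4, 4.4]
grip_width: 0.343
grip_force: 15.0
```

{"api": "play_rows", "payload": {"increments": [[[-0.01,0,0,0,0,0,-1],[-0.02,0,0,0,0,0,-1],[-0.02,0,0,0,0,0,-1]]]}}

```text
time: 4.3
position: [0.5196, 0.0224, 0.1107]
tool_rot: [-2.028, -2.395, -0.0]
ft_force: [-6.4, 2.1, 5.3]
grip_width: 0.342
grip_force: 15.0
```

{"api": "play_rows", "payload": {"increments": [[[-0.01,0,0,0,0,0,-1],[-0.01,0,0,0,0,0,-1]]]}}

```text
time: 4.5
position: [0.5197, 0.0222, 0.1106]
tool_rot: [-2.027, -2.395, -0.001]
ft_force: [-6.5, 3.8, 5.9]
grip_width: 0.342
grip_force: 15.0
```

{"api": "play_rows", "payload": {"increments": [[[-0.01,0,0,0,0,0,-1],[-0.02,0,0,0,0,0,-1],[-0.02,0,0,0,0,0,-1]]]}}

```text
time: 4.8
position: [0.5199, 0.0206, 0.1106]
tool_rot: [-2.026, -2.395, -0.002]
ft_force: [-6.7, 5.2, 5.1]
grip_width: 0.345
grip_force: 15.0
```

{"api": "play_rows", "payload": {"increments": [[[-0.01,0,0,0,0,0,-1],[-0.01,0,0,0,0,0,-1]]]}}

```text
time: 5.0
position: [0.5201, 0.0196, 0.1107]
tool_rot: [-2.026, -2.395, -0.002]
ft_force: [-7.7, 4.7, 5.6]
grip_width: 0.343
grip_force: 15.0
```

{"api": "play_rows", "payload": {"increments": [[[-0.01,0,0,0,0,0,-1],[-0.01,0,0,0,0,0,-1]]]}}

```text
time: 5.2
position: [0.5202, 0.0193, 0.1106]
tool_rot: [-2.025, -2.394, -0.002]
ft_force: [-7.1, 6.6, 5.3]
grip_width: 0.344
grip_force: 15.0
```

{"api": "play_rows", "payload": {"increments": [[[-0.01,0,0,0,0,0,-1],[-0.02,0,0,0,0,0,-1],[-0.03,0,0,0,0,0,-1]]]}}

```text
time: 5.5
position: [0.5204, 0.018, 0.1106]
tool_rot: [-2.023, -2.394, -0.004]
ft_force: [-8.6, 11.7, 6.7]
grip_width: 0.342
grip_force: 15.0
```

{"api": "play_rows", "payload": {"increments": [[[-0.01,0,0,0,0,0,-1],[-0.02,0,0,0,0,0,-1],[-0.03,0,0,0,0,0,-1]]]}}

```text
time: 5.8
position: [0.521, 0.0145, 0.1106]
tool_rot: [-2.023, -2.395, -0.003]
ft_force: [-7.2, 5.8, 5.9]
grip_width: 0.344
grip_force: 15.0
```

{"api": "play_rows", "payload": {"increments": [[[-0.01,0,0,0,0,0,-1],[-0.02,0,0,0,0,0,-1],[-0.03,0,0,0,0,0,-1],[-0.04,0,0,0,0,0,-1],[-0.05,0,0,0,0,0,-1]]]}}

```text
time: 6.3
position: [0.522, 0.008, 0.1106]
tool_rot: [-2.026, -2.394, -0.002]
ft_force: [-8.1, 6.2, 6.3]
grip_width: 0.345
grip_force: 15.0
```

```bash
python3 - <<'E'
from h import *
s=ctrl.get_image("side")
cv2.imwrite("pics/m3.png",cv2.resize(s[130:220,210:310,::-1],(600,540),interpolation=cv2.INTER_CUBIC))
s0=cv2.imread("pics/m2.png")
E
```

```text
(no output)
```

View pics/m3.png

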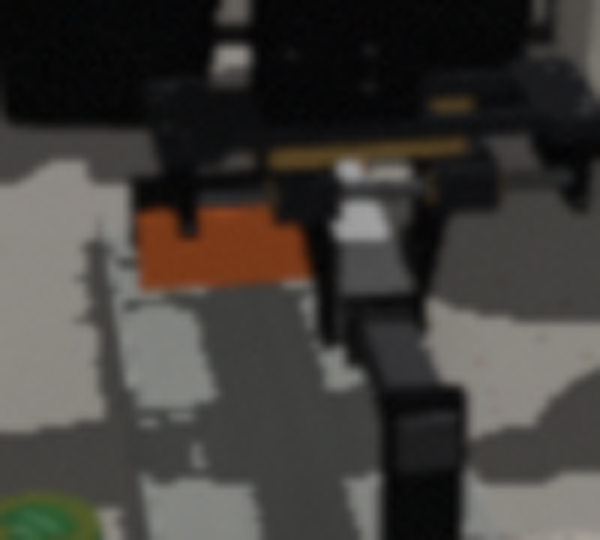

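The side crop shows the orange plate's lower edge now at image row 178, where it was 176 before. The sleeve is moving with the gripper.

{"api": "play_rows", "payload": {"increments": [[[-0.015,0,0,0,0,0,-1],[-0.03,0,0,0,0,0,-1],[-0.045,0,0,0,0,0,-1],[-0.06,0,0,0,0,0,-1],[-0.075,0,0,0,0,0,-1],[-0.09,0,0,0,0,0,-1],[-0.105,0,0,0,0,0,-1],[-0.12,0,0,0,0,0,-1]]]}}

```text
time: 7.15
position: [0.5239, -0.0038, 0.1106]
tool_rot: [-2.026, -2.394, -0.001]
ft_force: [-8.2, 5.7, 6.8]
grip_width: 0.341
grip_force: 15.0
```

{"api": "play_rows", "payload": {"increments": [[[-0.015,0,0,0,0,0,-1],[-0.03,0,0,0,0,0,-1],[-0.045,0,0,0,0,0,-1],[-0.06,0,0,0,0,0,-1],[-0.07,0,0,0,0,0,-1],[-0.08,0,0,0,0,0,-1],[-0.09,0,0,0,0,0,-1],[-0.1,0,0,0,0,0,-1]]]}}

```text
time: 7.95
position: [0.5255, -0.014, 0.1106]
tool_rot: [-2.026, -2.394, -0.001]
ft_force: [-7.8, 4.3, 5.7]
grip_width: 0.342
grip_force: 15.0
```

```bash
python3 - <<'E'
from h import *
# orange lower front corner row, before vs now; compare with prediction for slide d
def edge(im):
    h=cv2.cvtColor(im,cv2.COLOR_BGR2HSV);m=cv2.inRange(h,(3,140,60),(18,255,255))[:, 233:248]
    return [np.nonzero(m[150:200,c])[0].max()+150 for c in range(15)]
a=cv2.imread("pics/side0.png");b=ctrl.get_image("side")[:,:,::-1].copy();cv2.imwrite("pics/s4.png",b)
print(np.mean(edge(a)),np.mean(edge(b)))
th=np.radians(9.4);o=np.array([.512,.0725])
for d in(0,.013,.03,.035,.04):
    p=np.array([-.07,.071-d]);X=np.r_[o+[p[0]*np.cos(th)-p[1]*np.sin(th),p[0]*np.sin(th)+p[1]*np.cos(th)],.010];print(d,proj("side",X))
E
```

```text
174.66666666666666 179.33333333333334
0 [240.83350347 175.60168522]
0.013 [241.28526957 177.46505198]
0.03 [241.89056273 179.96166061]
0.035 [242.07181254 180.70924854]
0.04 [242.25455976 181.4630127 ]
```

{"api": "play_rows", "payload": {"increments": [[[-0.01,0,0,0,0,0,-1],[-0.02,0,0,0,0,0,-1],[-0.03,0,0,0,0,0,-1]]]}}

```text
time: 8.3
position: [0.526, -0.0168, 0.1106]
tool_rot: [-2.026, -2.394, -0.001]
ft_force: [-8.2, 5.8, 7.4]
grip_width: 0.341
grip_force: 15.0
```

{"api": "play_rows", "payload": {"increments": [[[-0.01,0,0,0,0,0,-1],[-0.02,0,0,0,0,0,-1],[-0.03,0,0,0,0,0,-1]]]}}

```text
time: 8.6
position: [0.5264, -0.0198, 0.1106]
tool_rot: [-2.026, -2.394, -0.001]
ft_force: [-7.7, 6.7, 7.3]
grip_width: 0.341
grip_force: 15.0
```

{"api": "play_rows", "payload": {"increments": [[[-0.01,0,0,0,0,0,-1],[-0.02,0,0,0,0,0,-1],[-0.025,0,0,0,0,0,-1]]]}}

```text
time: 8.9
position: [0.5269, -0.0223, 0.1106]
tool_rot: [-2.026, -2.394, -0.001]
ft_force: [-7.9, 5.8, 7.8]
grip_width: 0.344
grip_force: 15.0
```

{"api": "play_rows", "payload": {"increments": [[[-0.01,0,0,0,0,0,-1],[-0.02,0,0,0,0,0,-1],[-0.025,0,0,0,0,0,-1]]]}}

```text
time: 9.2
position: [0.5273, -0.0249, 0.1106]
tool_rot: [-2.026, -2.394, -0.001]
ft_force: [-8.2, 5.6, 7.5]
grip_width: 0.345
grip_force: 15.0
```

{"api": "play_rows", "payload": {"increments": [[[-0.01,0,0,0,0,0,-1],[-0.02,0,0,0,0,0,-1],[-0.025,0,0,0,0,0,-1]]]}}

```text
time: 9.5
position: [0.5277, -0.0272, 0.1106]
tool_rot: [-2.026, -2.394, -0.001]
ft_force: [-8.4, 5.3, 8.1]
grip_width: 0.345
grip_force: 15.0
```

{"api": "play_rows", "payload": {"increments": [[[-0.01,0,0,0,0,0,-1],[-0.02,0,0,0,0,0,-1]]]}}

```text
time: 9.7
position: [0.528, -0.0292, 0.1106]
tool_rot: [-2.025, -2.394, -0.001]
ft_force: [-8.9, 5.5, 7.8]
grip_width: 0.338
grip_force: 15.0
```

{"api": "play_rows", "payload": {"increments": [[[-0.01,0,0,0,0,0,-1],[-0.02,0,0,0,0,0,-1],[-0.025,0,0,0,0,0,-1]]]}}

```text
time: 10.0
position: [0.5284, -0.0317, 0.1106]
tool_rot: [-2.026, -2.394, -0.001]
ft_force: [-8.6, 5.8, 8.0]
grip_width: 0.343
grip_force: 15.0
```

{"api": "play_rows", "payload": {"increments": [[[-0.01,0,0,0,0,0,-1],[-0.02,0,0,0,0,0,-1]]]}}

```text
time: 10.2
position: [0.5287, -0.0337, 0.1106]
tool_rot: [-2.025, -2.394, -0.001]
ft_force: [-8.1, 5.9, 8.2]
grip_width: 0.345
grip_force: 15.0
```

{"api": "play_rows", "payload": {"increments": [[[-0.01,0,0,0,0,0,-1],[-0.02,0,0,0,0,0,-1],[-0.025,0,0,0,0,0,-1]]]}}

```text
time: 10.5
position: [0.5291, -0.0362, 0.1106]
tool_rot: [-2.026, -2.394, -0.001]
ft_force: [-9.1, 4.4, 8.0]
grip_width: 0.343
grip_force: 15.0
```

{"api": "play_rows", "payload": {"increments": [[[-0.01,0,0,0,0,0,-1],[-0.02,0,0,0,0,0,-1]]]}}

```text
time: 10.7
position: [0.5295, -0.0388, 0.1106]
tool_rot: [-2.026, -2.394, 0.0]
ft_force: [-7.4, 2.9, 7.6]
grip_width: 0.342
grip_force: 15.0
```

```bash
python3 - <<'E'
from h import *
b=ctrl.get_image("side")[:,:,::-1].copy()
m=cv2.inRange(cv2.cvtColor(b,cv2.COLOR_BGR2HSV),(3,140,60),(18,255,255))[:,233:248]
print(np.mean([np.nonzero(m[150:210,c])[0].max()+150 for c in range(15)]))
th=np.radians(9.4);o=np.array([.512,.0725])
for d in(.05,.055,.06,.065):
    p=np.array([-.07,.071-d]);X=np.r_[o+[p[0]*np.cos(th)-p[1]*np.sin(th),p[0]*np.sin(th)+p[1]*np.cos(th)],.010];print(d,proj("side",X)[1]-.9)
E
```

```text
Traceback (most recent call last):
ValueError: zero-size array to reduction operation maximum which has no identity
```

{"api": "play_rows", "payload": {"increments": [[[-0.01,0,0,0,0,0,-1],[-0.01,0,0,0,0,0,-1]]]}}

```text
time: 10.95
position: [0.53, -0.042, 0.1107]
tool_rot: [-2.03, -2.395, 0.002]
ft_force: [-6.7, -1.0, 5.1]
grip_width: 0.341
grip_force: 15.0
```

{"api": "play_rows", "payload": {"increments": [[[-0.01,0,0,0,0,0,-1],[-0.01,0,0,0,0,0,-1]]]}}

```text
time: 11.15
position: [0.5301, -0.0425, 0.1106]
tool_rot: [-2.029, -2.395, 0.002]
ft_force: [-7.2, 0.1, 5.4]
grip_width: 0.343
grip_force: 15.0
```

```bash
python3 - <<'E'
from h import *
b=ctrl.get_image("side")[:,:,::-1].copy();cv2.imwrite("pics/s5.png",b)
h=cv2.cvtColor(b,cv2.COLOR_BGR2HSV)
m=cv2.inRange(h,(3,140,50),(18,255,255));m[:150]=0;m[215:]=0;m[:,:225]=0;m[:,290:]=0
n,l,st,ce=cv2.connectedComponentsWithStats(m);print([(list(map(int,s)),c) for s,c in zip(st[1:],ce[1:]) if s[4]>3])
r=cv2.inRange(h,(0,150,50),(2,255,255))+cv2.inRange(h,(172,120,50),(180,255,255));r[:165]=0;r[190:]=0;r[:,:250]=0;r[:,280:]=0;print(np.argwhere(r)[:,::-1].tolist())
E
```

```text
[([234, 173, 31, 13, 321], array([248.40186916, 179.00311526]))]
[]
```

The pull force collapsed and the sleeve jumped about 2 mm on its own, so the nose probably snapped into the hole. A gentle tug should confirm it.

{"api": "play_rows", "payload": {"increments": [[[-0.01,0,0,0,0,0,-1],[-0.02,0,0,0,0,0,-1],[-0.02,0,0,0,0,0,-1]]]}}

```text
time: 11.5
position: [0.5303, -0.0439, 0.1106]
tool_rot: [-2.028, -2.394, 0.001]
ft_force: [-8.0, 1.9, 6.6]
grip_width: 0.34
grip_force: 15.0
```

{"api": "play_rows", "payload": {"increments": [[[-0.01,0,0,0,0,0,-1],[-0.02,0,0,0,0,0,-1],[-0.02,0,0,0,0,0,-1]]]}}

```text
time: 11.8
position: [0.5305, -0.0447, 0.1106]
tool_rot: [-2.027, -2.394, -0.0]
ft_force: [-9.1, 4.7, 7.6]
grip_width: 0.341
grip_force: 15.0
```

{"api": "play_rows", "payload": {"increments": [[[-0.01,0,0,0,0,0,-1],[-0.02,0,0,0,0,0,-1],[-0.02,0,0,0,0,0,-1]]]}}

```text
time: 12.1
position: [0.5305, -0.0451, 0.1106]
tool_rot: [-2.024, -2.393, -0.002]
ft_force: [-9.3, 6.7, 8.8]
grip_width: 0.346
grip_force: 15.0
```

Locked: a 2 mm command gave only 0.4 mm of travel while the force rose. I'll relax the pull, open, lift clear and look.

{"api": "play_rows", "payload": {"increments": [[[0.02,0,0,0,0,0,-1],[0.04,0,0,0,0,0,-1],[0.05,0,0,0,0,0,-1],[0.05,0,0,0,0,0,-1]]]}}

```text
time: 12.5
position: [0.5304, -0.0444, 0.1106]
tool_rot: [-2.03, -2.395, 0.003]
ft_force: [-5.2, -1.2, 5.3]
grip_width: 0.339
grip_force: 15.0
```

{"api": "play_rows", "payload": {"increments": [[[0,0,0,0,0,0,0.5],[0,0,0,0,0,0,0.7],[0,0,0,0,0,0,0.7],[0,0,0,0,0,0,0.7],[0,0,-0.3,0,0,0,0.7],[0,0,-0.6,0,0,0,0.7],[0,0,-0.9,0,0,0,0.7]]]}}

```text
time: 13.2
position: [0.5314, -0.0437, 0.2017]
tool_rot: [2.03, 2.397, 0.0]
ft_force: [0.9, -0.4, -0.2]
grip_width: 0.827
grip_force: 0.0
```

{"api": "play_rows", "payload": {"increments": [[[-0.4,0,-0.2,0,0,0,0.7],[-0.8,0,-0.3,0,0,0,0.7],[-1,0.0,-0.3,0,0,0,0.7]]]}}

```text
time: 13.5
position: [0.549, -0.1465, 0.2333]
tool_rot: [2.031, 2.39, 0.003]
ft_force: [0.5, 0.5, 0.3]
grip_width: 0.85
grip_force: 0.0
```

{"api": "play_rows", "payload": {"increments": [[[-0.4,-0.2,0,0,0,0,0.7],[-0.8,-0.4,0,0,0,0,0.7],[-1,-0.5,0,0,0,0,0.7]]]}}

```text
time: 13.8
position: [0.5132, -0.2539, 0.2312]
tool_rot: [2.035, 2.391, -0.002]
ft_force: [-0.0, 0.7, 0.1]
grip_width: 0.853
grip_force: 0.0
```

```bash
python3 - <<'E'
from h import *
t=ctrl.get_image("top")[:,:,::-1];s=ctrl.get_image("side")[:,:,::-1];cv2.imwrite("pics/t6.png",t);cv2.imwrite("pics/s6.png",s)
a=cv2.resize(t[140:230,140:240],(500,450),interpolation=cv2.INTER_CUBIC);b=cv2.resize(s[150:210,230:270],(300,450),interpolation=cv2.INTER_CUBIC)
cv2.imwrite("pics/m6.png",np.hstack([a,b]));print(ctrl.get_state()['position'],ctrl.get_state()['joint_positions'])
E
```

```text
[ 0.51299435 -0.25408002  0.23116474] [-0.25046562  0.23538213  0.76415236  1.75423906 -0.17071385  1.21907215
  0.71664928]
```

View pics/m6.png

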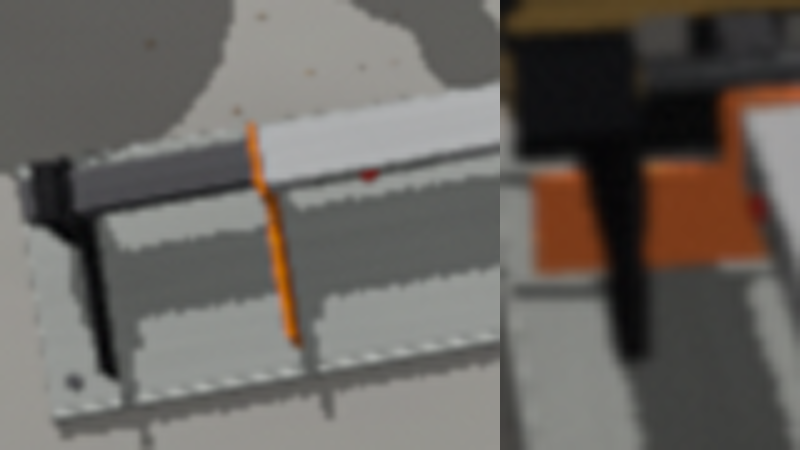

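The top crop shows the red button standing out of the sleeve again at about (369,174), and the bay is clearly wider, with cheeks at about (105,375) and (293,345). The side crop shows the red nose at (757,208).

```bash
python3 - <<'E'
from h import *
np.set_printoptions(precision=4,suppress=True)
for f in("top0","t6"):
    im=cv2.imread(f"pics/{f}.png").astype(int);r=(im[...,2]-np.maximum(im[...,1],im[...,0]));r[:, :200]=0;r[:,225:]=0;r[:165]=0;r[185:]=0
    orange=(im[...,1]>im[...,0]+25);r[orange]=0;w=np.clip(r-20,0,None);ys,xs=np.nonzero(w);print(f,len(xs),w.sum(),(xs*w[ys,xs]).sum()/w.sum(),(ys*w[ys,xs]).sum()/w.sum())
th=np.radians(9.4);R=np.array([[np.cos(th),-np.sin(th)],[np.sin(th),np.cos(th)]]);o=np.array([.512,.0725])
for nm,p in dict(blackfront=(107,374),orangefront=(287,343),liptL=(55,418)).items():
    X=onz("top",np.array(p)/5+[139.6,139.6],.014 if nm[0]=='l' else .052);print(nm,X,R.T@(X[:2]-o))
print("bay",o+R@[-.058,.072])
plan([(.4065,-.253,.231,60),(.4065,-.253,.20,99.4),(.4065,-.253,.139,99.4)])
E
```

```text
top0 7 200 213.26 174.405
t6 7 193 213.3678756476684 174.46113989637306
blackfront [0.4006 0.1579 0.052 ] [-0.0959  0.1024]
orangefront [0.4154 0.063  0.052 ] [-0.0968  0.0064]
liptL [0.3821 0.1932 0.014 ] [-0.1084  0.1403]
bay [0.443  0.1341]
[ 0.178 -1.05   0.001] [-0.001  0.001 -0.566]
[0.   0.   0.31] [ 0.     0.    -0.438]
[0.   0.   0.61] [0. 0. 0.]
```

{"api": "play_rows", "payload": {"increments": [[[0.02,-0.13,0,0,0,-0.07,1],[0.04,-0.26,0,0,0,-0.14,1],[0.06,-0.4,0,0,0,-0.21,1],[0.09,-0.53,0,0,0,-0.28,1],[0.11,-0.66,0,0,0,-0.35,1],[0.13,-0.8,0,0,0,-0.42,1],[0.16,-0.93,0,0,0,-0.49,1],[0.17,-1,0,0,0,-0.56,1]]]}}

```text
time: 14.7
position: [0.4133, -0.2479, 0.2308]
tool_rot: [0.808, 3.035, 0.002]
ft_force: [-0.3, 0.6, -0.4]
grip_width: 1.0
grip_force: 0.0
```

{"api": "play_rows", "payload": {"increments": [[[0,0,0,0,0,-0.08,1],[0,0,0,0,0,-0.16,1],[0,0,0,0,0,-0.24,1],[0,0,0,0,0,-0.32,1],[0,0,0,0,0,-0.4,1],[0,0,0,0,0,-0.44,1],[0,0,0,0,0,-0.44,1]]]}}

```text
time: 15.4
position: [0.4142, -0.2479, 0.2308]
tool_rot: [-0.262, 3.13, 0.0]
ft_force: [-0.3, 0.5, 0.4]
grip_width: 1.003
grip_force: 0.0
```

```bash
python3 - <<'E'
from h import *
plan([(.4065,-.253,.139,99.4)]);s=ctrl.get_state();print(s['position'],s['joint_positions'],s['time'])
E
```

```text
[ 0.085 -0.037  0.918] [0.    0.001 0.002]
[ 0.41422365 -0.2479288   0.23084876] [-0.23554811 -0.01740123  0.72170057  1.95749265  0.01169592  1.19660404
  2.21956817] 15.4
```

{"api": "play_rows", "payload": {"increments": [[[0.085,-0.037,0,0,0,0,1],[0.085,-0.037,0.25,0,0,0,1],[0.085,-0.037,0.5,0,0,0,1],[0.085,-0.037,0.7,0,0,0,1],[0.085,-0.037,0.85,0,0,0,1],[0.085,-0.037,0.915,0,0,0,1],[0.085,-0.037,0.915,0,0,0,1]]]}}

```text
time: 16.1
position: [0.405, -0.2539, 0.1387]
tool_rot: [0.258, -3.129, -0.001]
ft_force: [-0.1, 0.7, -0.9]
grip_width: 0.998
grip_force: 0.0
```

```bash
python3 - <<'E'
from h import *
plan([(.4065,-.253,.139,99.4)]);s=ctrl.get_image("side")[:,:,::-1];t=ctrl.get_image("top")[:,:,::-1]
cv2.imwrite("pics/m7.png",np.hstack([cv2.resize(t[150:260,270:380],(400,400)),cv2.resize(s[170:270,165:265],(400,400))]))
E
```

```text
[-0.016  0.006 -0.003] [ 0.    -0.001  0.   ]
```

View pics/m7.png

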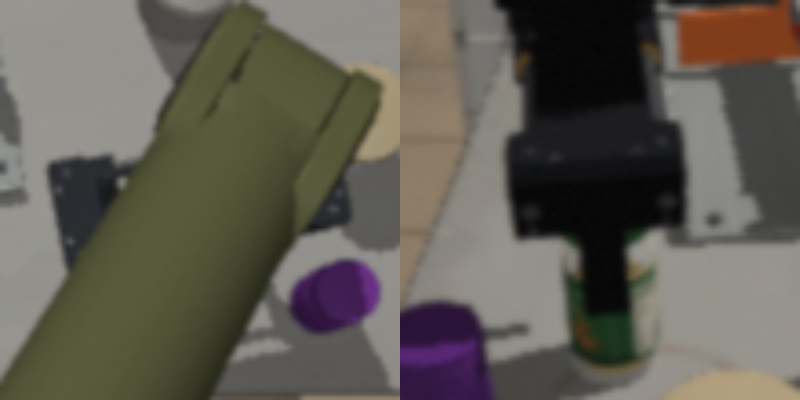

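In the side crop the near finger, at column 607, lies over the jar's middle at about column 612. That is well centred, so I close on the jar.

{"api": "play_rows", "payload": {"increments": [[[-0.016,0,0,0,0,0,0.4],[-0.016,0,0,0,0,0,0.2],[-0.016,0,0,0,0,0,0.1],[-0.016,0,0,0,0,0,-0.3],[-0.016,0,0,0,0,0,-0.3],[-0.016,0,0,0,0,0,-0.3],[-0.016,0,0,0,0,0,-0.3],[-0.016,0,0,0,0,0,-0.3]]], "squeeze": 12}}

```text
time: 17.0
position: [0.4073, -0.2536, 0.1392]
tool_rot: [-0.259, 3.131, 0.0]
ft_force: [-0.0, 0.3, 0.0]
grip_width: 0.518
grip_force: 12.0
```

{"api": "play_rows", "payload": {"increments": [[[0,0,-0.05,0,0,0,-0.3],[0,0,-0.2,0,0,0,-0.3],[0,0,-0.4,0,0,0,-0.3],[0,0,-0.6,0,0,0,-0.3],[0,0,-0.75,0,0,0,-0.3],[0,0,-0.75,0,0,0,-0.3]]]}}

```text
time: 17.6
position: [0.4083, -0.2545, 0.2163]
tool_rot: [-0.259, 3.127, -0.002]
ft_force: [0.6, -0.5, -1.7]
grip_width: 0.519
grip_force: 12.0
```

```bash
python3 - <<'E'
from h import *
s=ctrl.get_state();print(s['position'])
plan([(.418,-.12,.215,99.4),(.43,.01,.215,99.4),(.443,.134,.215,99.4),(.443,.134,.150,99.4)])
E
```

```text
[ 0.40832809 -0.25445646  0.21625219]
[-0.316  1.31   0.012] [-0.001  0.003  0.001]
[-0.331  1.263  0.   ] [0. 0. 0.]
[-0.331  1.202  0.   ] [0. 0. 0.]
[0.   0.   0.65] [0. 0. 0.]
```

{"api": "play_rows", "payload": {"increments": [[[-0.05,0.2,-0.03,0,0,0,-0.3],[-0.1,0.45,-0.08,0,0,0,-0.3],[-0.18,0.7,-0.1,0,0,0,-0.3],[-0.245,0.95,-0.1,0,0,0,-0.3]]]}}

```text
time: 18.0
position: [0.4156, -0.155, 0.2236]
tool_rot: [0.259, -3.131, -0.0]
ft_force: [-0.0, -0.7, -0.5]
grip_width: 0.516
grip_force: 12.0
```

{"api": "play_rows", "payload": {"increments": [[[-0.06,0.24,0,0,0,0,-0.3],[-0.12,0.48,0,0,0,0,-0.3],[-0.18,0.72,0,0,0,0,-0.3],[-0.245,0.95,0,0,0,0,-0.3]]]}}

```text
time: 18.4
position: [0.4237, -0.0572, 0.2232]
tool_rot: [0.259, -3.129, -0.0]
ft_force: [1.1, -0.1, -1.1]
grip_width: 0.52
grip_force: 12.0
```

{"api": "play_rows", "payload": {"increments": [[[-0.06,0.24,0,0,0,0,-0.3],[-0.12,0.48,0,0,0,0,-0.3],[-0.18,0.72,0,0,0,0,-0.3],[-0.245,0.95,0,0,0,0,-0.3]]]}}

```text
time: 18.8
position: [0.4323, 0.0404, 0.2231]
tool_rot: [0.259, -3.129, 0.0]
ft_force: [0.3, 0.1, -1.4]
grip_width: 0.519
grip_force: 12.0
```

{"api": "play_rows", "payload": {"increments": [[[-0.06,0.24,0,0,0,0,-0.3],[-0.12,0.48,0,0,0,0,-0.3],[-0.18,0.72,0,0,0,0,-0.3],[-0.24,0.88,0,0,0,0,-0.3],[-0.24,0.92,0,0,0,0,-0.3],[-0.24,0.92,0,0,0,0,-0.3]]]}}

```text
time: 19.4
position: [0.4412, 0.1339, 0.2237]
tool_rot: [0.26, -3.13, 0.001]
ft_force: [-0.7, -0.7, -1.5]
grip_width: 0.521
grip_force: 12.0
```

```bash
python3 - <<'E'
from h import *
s=ctrl.get_state();print(s['position'],s['joint_positions'],s['time'])
plan([(.443,.134,.160,99.4)])
E
```

```text
[0.44120639 0.133881   0.2236864 ] [-0.60156063 -0.03999474  0.24439774  1.99767162  0.01108706  1.18410333
  1.37498851] 19.4
[-0.019 -0.001  0.637] [-0.001 -0.001  0.001]
```

{"api": "play_rows", "payload": {"increments": [[[-0.019,0,0.15,0,0,0,-0.3],[-0.019,0,0.35,0,0,0,-0.3],[-0.019,0,0.5,0,0,0,-0.3],[-0.019,0,0.62,0,0,0,-0.3],[-0.019,0,0.7,0,0,0,-0.3],[-0.019,0,0.74,0,0,0,-0.3],[-0.019,0,0.74,0,0,0,-0.3]]]}}

```text
time: 20.1
position: [0.4433, 0.1342, 0.1501]
tool_rot: [0.259, -3.131, 0.0]
ft_force: [1.2, 0.3, -2.1]
grip_width: 0.52
grip_force: 12.0
```

{"api": "play_rows", "payload": {"increments": [[[0,0,0.01,0,0,0,-0.3],[0,0,0.02,0,0,0,-0.3],[0,0,0.03,0,0,0,-0.3],[0,0,0.03,0,0,0,-0.3]]]}}

```text
time: 20.5
position: [0.4433, 0.1346, 0.1474]
tool_rot: [-0.259, 3.131, 0.0]
ft_force: [0.1, 0.2, -0.8]
grip_width: 0.52
grip_force: 12.0
```

```bash
python3 - <<'E'
from h import *
s=ctrl.get_state();print(s['position'])
s=ctrl.get_image("side")[:,:,::-1];t=ctrl.get_image("top")[:,:,::-1]
cv2.imwrite("pics/m8.png",np.hstack([cv2.resize(t[150:230,130:210],(400,400)),cv2.resize(s[110:210,200:300],(400,400))]))
E
```

```text
[0.44334852 0.13457094 0.14737297]
```

View pics/m8.png

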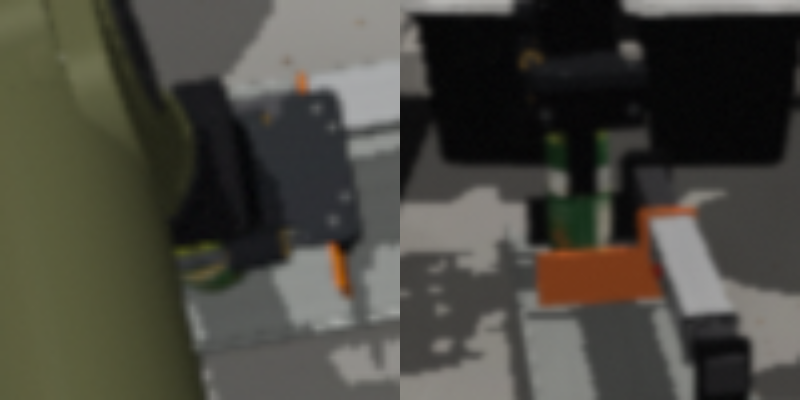

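The side crop shows the jar upright behind the orange cheek, between the cheeks and clear of the tube. I'll lower slowly until it touches.

{"api": "play_rows", "payload": {"increments": [[[0,0,0.01,0,0,0,-0.3],[0,0,0.015,0,0,0,-0.3],[0,0,0.015,0,0,0,-0.3]]]}}

```text
time: 20.9
position: [0.4433, 0.1345, 0.1456]
tool_rot: [0.259, -3.131, 0.0]
ft_force: [-0.1, -0.1, -1.5]
grip_width: 0.519
grip_force: 12.0
```

{"api": "play_rows", "payload": {"increments": [[[0,0,0.01,0,0,0,-0.3],[0,0,0.01,0,0,0,-0.3]]]}}

```text
time: 21.1
position: [0.4437, 0.1346, 0.1452]
tool_rot: [-0.259, 3.13, 0.0]
ft_force: [0.0, -0.4, 2.1]
grip_width: 0.521
grip_force: 12.0
```

Contact at about 3 N. Now I release and retreat.

{"api": "play_rows", "payload": {"increments": [[[0,0,0,0,0,0,0.1],[0,0,0,0,0,0,0.2],[0,0,0,0,0,0,0.4],[0,0,0,0,0,0,0.6],[0,0,0,0,0,0,0.6],[0,0,-0.05,0,0,0,0.6]]]}}

```text
time: 21.7
position: [0.4428, 0.1343, 0.1493]
tool_rot: [0.259, -3.13, 0.001]
ft_force: [-0.4, 0.4, -0.0]
grip_width: 0.783
grip_force: 0.0
```

{"api": "play_rows", "payload": {"increments": [[[0,0,-0.2,0,0,0,0.6],[0,0,-0.5,0,0,0,0.6],[0,0,-1,0,0,0,0.6],[0,0,-1,0,0,0,0.6]]]}}

```text
time: 22.1
position: [0.4466, 0.1355, 0.2566]
tool_rot: [-0.258, 3.119, 0.007]
ft_force: [0.4, -0.1, -0.0]
grip_width: 0.801
grip_force: 0.0
```

{"api": "play_rows", "payload": {"increments": [[[0,-0.3,-0.1,0,0,0,0.6],[0,-0.7,-0.2,0,0,0,0.6],[0,-1,-0.3,0,0,0,0.6]]]}}

```text
time: 22.4
position: [0.4599, 0.0337, 0.2804]
tool_rot: [-0.258, 3.13, -0.0]
ft_force: [1.0, 0.4, 0.1]
grip_width: 0.801
grip_force: 0.0
```

{"api": "play_rows", "payload": {"increments": [[[0,-0.4,0,0,0,0,0.6],[0,-0.8,0,0,0,0,0.6],[0,-1,0,0,0,0,0.6]]]}}

```text
time: 22.7
position: [0.4763, -0.0668, 0.2802]
tool_rot: [-0.252, 3.13, -0.002]
ft_force: [0.5, -0.2, 0.1]
grip_width: 0.803
grip_force: 0.0
```

```bash
python3 - <<'E'
from h import *
s=ctrl.get_image("side")[:,:,::-1];t=ctrl.get_image("top")[:,:,::-1]
cv2.imwrite("pics/m9.png",np.hstack([cv2.resize(t[140:240,130:230],(400,400)),cv2.resize(s[110:210,200:300],(400,400))]));print(ctrl.get_state()['time'])
E
```

```text
22.8
```

View pics/m9.png

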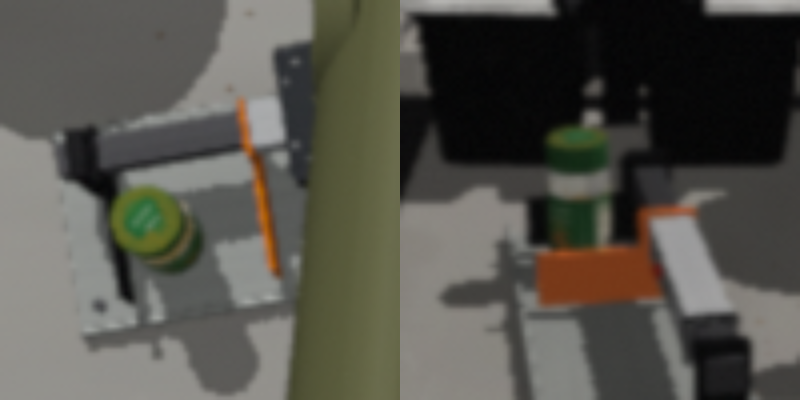

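The jar stands upright in the widened bay, with its cap at about (145,222) in the top crop, and the red button is still out at (657,270) in the side crop. The gripper is clear, so I hand in.

```bash
python3 -c "
from bench import ctrl
print(ctrl.close_job())"
```

```text
the job is handed in; nothing more can be done
None
```

I widened the bay until the button snapped out through the next hole, stood the green-capped jar upright in it, and left the salt jar and shaker alone. I handed the job in at about 23 s; no verdict came back.

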